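# Chuck a bisque bowl for sanding its foot

### The job

Get the small pink bisque bowl ready for sanding its foot: lift it off the plaster tile, foot up as it is, and set it down gently in the middle of the hand chuck without tipping or dropping it. Then turn the chuck's top plate slowly clockwise (seen from above) through one full turn, until the red-capped peg is back where it began, so that the three blue rubber pads close snugly on the bowl and centre it without squeezing it hard. Let go, and leave the jar, the mug and the sanding pad where they are.

Things in the scene. Friction and masses are not known exactly. Their poses are not given: they have to be found in the camera images.
- bowl_centre (a point): unglazed terracotta-pink bowl with a thin blue-grey stripe near its rim, standing upside down (rim below, foot on top) on the tile; 104 mm across the rim, 66 mm high, 0.2 to 0.33 kg. The point is on its axis half-way up, 33 mm above the rim it stands on; z points up through the foot. The lowest 14 mm are upright wall.
- bowl_foot (a point): centre of the top of the bowl's foot ring: a straight round collar 48 mm across and 15 mm high, to be gripped from above. Below it the bowl spreads out: 66 mm across at 19 mm below this point, 84 mm across at 27 mm below.
- bowl: the same bowl; its origin is the centre of the rim, where it stands
- tile: square white plaster tile 150 x 150 x 12 mm, fixed, under the bowl at the start; origin at the centre of its underside
- chuck_centre (a point): centre of the upper face of the hand chuck's round aluminium top plate, 250 mm across, 64 mm above the table on a fixed iron stand. The plate turns about the upright axis through this point. Near its rim stand three turning pegs; half-way between them three radial slots carry jaws with blue rubber pads. The bowl belongs in the middle of this face.
- chuck_plate (a joint): angle of the top plate, rad: 0 at the start (jaws open; it cannot turn counter-clockwise from there), growing clockwise seen from above; 6.283 is a full turn. Each rad moves the pads 6.4 mm inward; they touch a centred bowl at 5.97 and press with 8 N each at 6.28, 25 N more per rad. The plate stays where left, does not coast; turning takes 0.5 to 1 N m.
- peg_red (a point): top centre of the red-capped turning peg: an upright steel peg 18 mm across and 34 mm high standing on the plate 108 mm from the plate's axis; turns with the plate. A fingertip pushing it sideways turns the plate.
- peg_black1 (a point): top centre of a black-capped turning peg, same size and radius, 120 degrees further counter-clockwise than the red one
- peg_black2 (a point): top centre of the other black-capped turning peg, same size and radius, 120 degrees clockwise of the red one
- pad0: blue rubber pad of the first jaw: an upright roller 18 mm across, 6 to 34 mm above the plate, turning freely on a sprung pin (4 N per mm) on its jaw; origin on its axis at the height of the plate's upper face; 99 mm from the plate's axis when open, sits 60 degrees clockwise of the red peg, turns with the plate
- pad1: the second pad, 60 degrees counter-clockwise of the red peg, otherwise the same
- pad2: the third pad, opposite the red peg, otherwise the same
- glaze_jar: bystander: amber glass jar with a white lid, 72 mm across, 95 mm high; origin at the centre of its underside
- cup: bystander: blue mug, 80 mm across, 85 mm high; origin at the centre of its underside
- sanding_pad: bystander: black and ochre hand sanding pad 90 x 55 x 24 mm; origin at the centre of its underside
Mind the look-alikes: they are no part of the job. What is shaped like the bowl but turquoise is not meant.

How it is judged:
By the outcome, as a careful person would: the job done as asked, in the order asked, and still so for the second after the job is handed in, with the robot touching nothing.
It also fails if it takes over 67 s, if anything falls off the work surface, if the arm or the gripper's body presses on something with over 40 N, if the wrist force passes 120 N, or if a joint passes its speed limit or range.

### The arm

A 7-joint arm with a two-finger parallel gripper is mounted at the origin on the work surface. World frame = base frame: x ahead of the robot, y to its left, z up, the work surface at z = 0. Lengths are in m, angles in rad, forces in N, time in s.
With the tool pointing down it reaches from about 0.425 to 0.925 m from the base axis. Payload 6.8 kg.
Tool frame: the origin (TCP) lies at the very end of the fingers, on their centre line; the grasp point (between the pads) lies 19 mm behind it; z points along the fingers, y is the line along which they close (so a half turn about z gives the same grasp; the last joint's range is limited). The gripper opens to 85 mm and grips with 20 to 120 N. Pads are 22 mm wide; open, the fingers measure 114 mm over their backs; the gripper's body (76 mm by 85 mm) begins 54 mm behind the grasp point. The pads swing forward as they close: fully open they stand 13 mm farther back than shut.
Start: joints at [-1.219, 0.477, 0.022, 1.555, -0.011, 1.109, -0.083], TCP at [0.3, 0.605, 0.231] pointing down, gripper open.
Joint ranges: [-2.96, 2.96], [-0.34, 2.1], [-1.41, 1.46], [0.24, 2.44], [-1.37, 4.51], [0.17, 1.92], [-2.96, 2.96]. Speed limits (rad/s): [2.39, 2.39, 3.14, 3.14, 3.14, 3.14, 3.14].

### API

Orientations are given as a rotation vector (axis times angle).
In Python, from bench import r gives the robot as it stands.
- The arm moves only by the tool play_rows, never from a script. Its argument "targets" is text: rows parted by semicolons, each of 5 numbers parted by spaces: the closure, from -1 (fully open) to 1 (shut), then the shift along the tool's x, y, z in m, then the turn about the tool's z in rad. In form: gripper dx dy dz spin; .... A call has 1 to 8 rows; each row is the pose to reach, as a shift and turn from the pose commanded when the call began, along the tool's axes at that moment; what a row does not reach only later rows make up. A row lasts 1/12 s, in which the tool goes at most 41.7 mm and 7.16 degrees, less where a joint would pass 70% of its speed; a pose out of reach is approached as far as the arm can. A call with a gripper value outside its range is refused whole. The fingers move at their own pace and stop on an object; "squeeze" is the grip in N (left out, the last holds). Time passes only in rows, so rows that repeat a pose let the fingers close. It gives the time, the measured TCP pose, the force, the opening and the grip force at its end, in the units of the state.
- r.get_obs(): the state, without advancing time (a new reading comes with each control period).
- r.grab_frame(name): name is "scene" or "side" or "wrist"; returns the picture (420x560x3 uint8, red, green, blue); there is no depth.
- r.camera_info(name): a dict with "fov_y" (degrees; the focal length in pixels is half the picture's height over the tangent of half this angle, whatever the lens; pixels are square), "cx", "cy" (the principal point, pixels), "position" and "rotation" of the camera in the world. Camera axes: x right, y down, z forward; pixel columns grow to the right and rows downward; lengths in m; the calibration is good to about 2 mm. A picture is of the moment at which its call begins: read the wrist's pose just before it. camera_info takes no time and is no camera call; for the wrist camera it gives the pose at the moment of the call.
- r.hand_in(): hands the job in; it is judged then, once.
The state is a dict: "clock": time; "joints": joint angles; "qvel": joint speeds; "tau": joint torques, N m; "tcp_pos": TCP position; "orientation": TCP orientation; "contact_force": force on the tool from outside, world axes, zero at the start; "moment": the same for the moment, N m; "grip_width": finger opening in m; "gripper_force": force on a finger pad.
Only numpy, scipy, OpenCV 4.12 (cv2) and the standard library are available. Lean on these libraries where they do the work, as an engineer would, in place of code of your own. Each camera call takes 0.05 s, during which the arm holds its last target. There are 200 camera calls.

## Working session

There is one attempt and no reset: what is moved stays moved. The work goes in short steps, Python scripts to look and compute and a tool call to move; the robot and the scene stay as the last step left them, time stands still between calls to the robot, and variables do not carry over. Pictures are saved under pics/ and viewed, at most 12 in all, crops included, and the job is handed in when it is done.

Besides the shell and the picture viewer there is one more tool, called after "Call:" in YAML: its name, and indented under it one key for each argument. play_rows: Moves the arm, as the interface text tells. Its arguments: {"type":"object","properties":{"targets":{"type":"string"},"squeeze":{"type":"number"}},"required":["targets"]}

```bash
ls; mkdir -p pics
python3 - <<'E'
from bench import r
import cv2
o=r.get_obs(); print({k:o[k] for k in('clock','tcp_pos','orientation','grip_width','contact_force')})
for n in('scene','side'):
    print(n,r.camera_info(n)); cv2.imwrite(f'pics/{n}0.png',r.grab_frame(n)[:,:,::-1])
print(r.camera_info('wrist'))
E
```

```text
pics
{'clock': 0.0, 'tcp_pos': array([0.2992693 , 0.60436358, 0.23032578]), 'orientation': array([-7.15776203e-01, -3.05865492e+00,  2.84156583e-03]), 'grip_width': 0.08565471867521357, 'contact_force': array([0.24551126, 0.15520462, 0.34841394])}
scene {'fov_y': 45.49641310772907, 'cx': 274.87715845142435, 'cy': 220.62573441366987, 'position': array([1.17431925, 0.78993376, 1.46046113]), 'rotation': array([-0.88246024, -2.67232767,  0.83881582])}
side {'fov_y': 42.48182066097752, 'cx': 287.11254529724215, 'cy': 210.8880729058457, 'position': array([ 0.14850078, -1.0412534 ,  0.93924277]), 'rotation': array([-2.17204235,  0.4593113 , -0.20791425])}
{'fov_y': 59.75624754814115, 'cx': 273.12447667802695, 'cy': 208.587852705826, 'position': array([0.23276095, 0.63815919, 0.37281443]), 'rotation': array([2.4508143 , 1.52304448, 0.22016709])}
```

View pics/scene0.png

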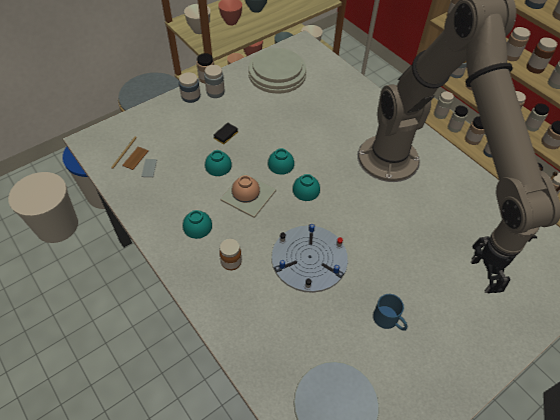

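View pics/side0.png

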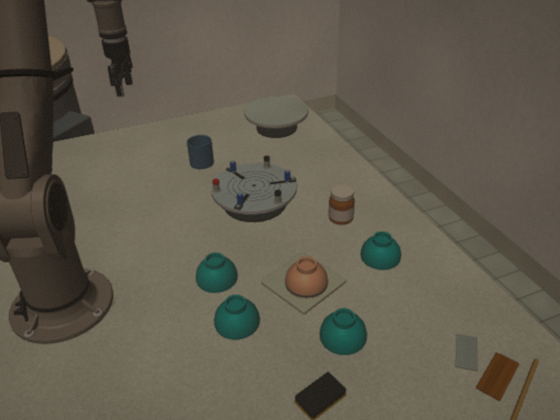

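The scene view shows the pink bowl foot at about (245,183), the chuck centre at (310,258), the red peg at (340,240) and the black pegs at (283,236) and (308,282). In the side view, the foot is at (307,264), the chuck at (254,185) and the red peg at (216,181).

```bash
cat > h.py <<'E'
import numpy as np, cv2
from scipy.spatial.transform import Rotation as R
H=420
def cam(info):
    return H/2/np.tan(np.radians(info['fov_y'])/2),info['cx'],info['cy'],np.array(info['position']),R.from_rotvec(info['rotation'])
def ray(info,u,v,z):
    f,cx,cy,p,q=cam(info); d=q.apply([(u-cx)/f,(v-cy)/f,1]); return p+d*(z-p[2])/d[2]
def proj(info,P):
    f,cx,cy,p,q=cam(info); c=q.inv().apply(np.atleast_2d(P)-p); return c[:,:2]/c[:,2:]*f+[cx,cy]
def totool(o,P):
    return R.from_rotvec(o['orientation']).inv().apply(np.array(P)-o['tcp_pos'])
E
python3 - <<'E'
from h import *; from bench import r
np.set_printoptions(precision=4,suppress=True)
s=r.camera_info('scene');d=r.camera_info('side')
for n,z,a,b in[('foot',.078,(245.5,183),(307,264)),('chuck',.064,(310,257.5),(254,185)),('red',.098,(340,240),(216,181)),('blk',.098,(283,236),(267,158)),('blk',.098,(308,282),(278,192)),('jar',.095,(230,246),(343,192)),('mug',.085,(390,304),(200,142))]:
    A,B=ray(s,*a,z),ray(d,*b,z); print(n,A,B,np.hypot(*A[:2]))
E
python3 - <<'E'
from bench import r
import cv2
a=r.grab_frame('scene')[150:300,180:380,::-1];cv2.imwrite('pics/sc_crop.png',cv2.resize(a,None,fx=4,fy=4,interpolation=cv2.INTER_CUBIC))
E
```

```text
foot [ 0.5601 -0.1694  0.078 ] [ 0.5533 -0.1884  0.078 ] 0.5851451614309737
chuck [0.5635 0.2003 0.064 ] [0.5635 0.1952 0.064 ] 0.5980671295656448
red [0.458  0.2211 0.098 ] [0.457  0.2112 0.098 ] 0.5086108304594348
blk [0.5979 0.0993 0.098 ] [0.6339 0.2664 0.098 ] 0.6061053125438887
blk [0.6386 0.2789 0.098 ] [0.595  0.0876 0.098 ] 0.6967868364834007
jar [0.7575 0.0276 0.095 ] [0.758  0.0171 0.095 ] 0.7579714786487759
mug [0.481 0.479 0.085] [0.4829 0.4691 0.085 ] 0.6788287713149171
```

View pics/sc_crop.png

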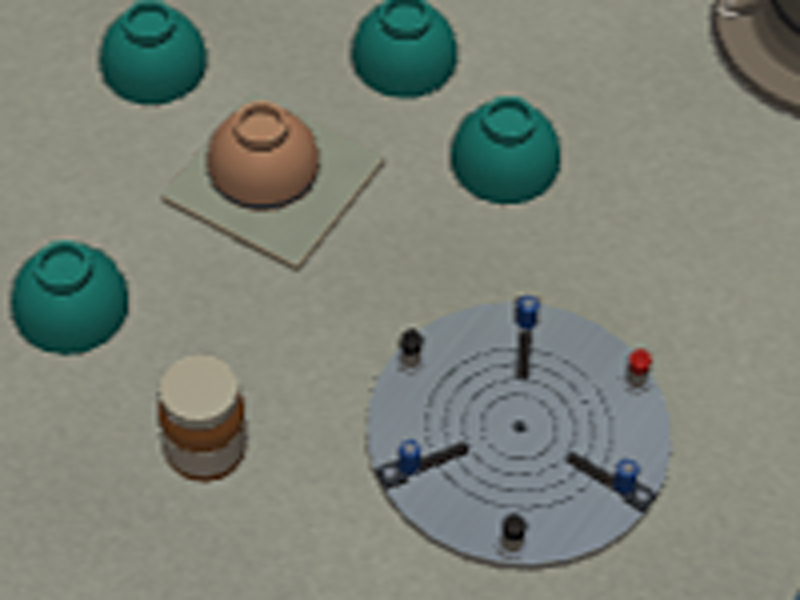

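The crop shows the pink foot at full-frame pixel (245.7,180.5), the chuck hub at (309.8,256.5), the red peg top at (340,239), and turquoise bowls around the pink one.

Run:
```python
from h import *; from bench import r
np.set_printoptions(precision=4,suppress=True)
s=r.camera_info('scene');d=r.camera_info('side');o=r.get_obs()
A,B=ray(s,245.7,181,.078),ray(d,307,265,.078);print('foot',A,B)
print('chuck',ray(s,309.8,256.5,.064),ray(d,254,185,.064))
for c in[(405,15),(150,20),(508,118),(65,268)]:
    P=ray(s,180+c[0]/4,150+c[1]/4,.066);print('turq',P,np.hypot(*(P-A)[:2]),np.degrees(np.arctan2(*(P-A)[1::-1])))
print(totool(o,[.557,-.18,.20]), totool(o,[.5635,.199,.25]))
ci=r.camera_info('wrist'); print('cam in tool',totool(o,ci['position']), R.from_rotvec(o['orientation']).inv().apply(R.from_rotvec(ci['rotation']).apply([0,0,1])))
```

```text
foot [ 0.5542 -0.1766  0.078 ] [ 0.5518 -0.1915  0.078 ]
chuck [0.5617 0.197  0.064 ] [0.5635 0.1952 0.064 ]
turq [ 0.365  -0.2151  0.066 ] 0.19310617452838402 -168.485880305417
turq [ 0.5619 -0.3504  0.066 ] 0.17404469530495473 -87.46842860318762
turq [ 0.3657 -0.0601  0.066 ] 0.22154494911465533 148.2979087458396
turq [ 0.7761 -0.1538  0.066 ] 0.22308198833408202 5.861440250710572
[-0.579  -0.5887  0.0314] [-0.4167 -0.2462 -0.0191]
cam in tool [ 0.0746  0.0005 -0.1424] [-0.2864 -0.0003  0.9581]
```

Call:
play_rows:
  targets: "-1 -0.03 -0.017 0 0; -1 -0.065 -0.04 -0.02 0; -1 -0.1 -0.06 -0.03 0; -1 -0.135 -0.08 -0.04 0; -1 -0.17 -0.1 -0.05 0; -1 -0.205 -0.12 -0.05 0; -1 -0.24 -0.14 -0.05 0; -1 -0.275 -0.16 -0.05 0"

```text
clock: 0.82
tcp_pos: [0.4757, 0.3377, 0.2816]
orientation: [0.716, 3.059, 0.001]
contact_force: [1.0, 0.4, -1.7]
grip_width: 0.0851
gripper_force: 0.0
```

Call:
play_rows:
  targets: "-1 -0.035 -0.02 0 0; -1 -0.07 -0.04 0 0; -1 -0.1 -0.06 0 0; -1 -0.13 -0.08 0 0; -1 -0.142 -0.086 0 0; -1 -0.142 -0.086 0 0; -1 -0.142 -0.086 0 0"

```text
clock: 1.4
tcp_pos: [0.564, 0.1991, 0.281]
orientation: [-0.718, -3.058, 0.0]
contact_force: [-0.4, 1.1, 0.3]
grip_width: 0.0852
gripper_force: 0.0
```

Run:
```python
from h import *; from bench import r
np.set_printoptions(precision=4,suppress=True)
o=r.get_obs();ci=r.camera_info('wrist');im=r.grab_frame('wrist');cv2.imwrite('pics/w1.png',im[:,:,::-1])
print(o['clock'],o['tcp_pos'],o['orientation'],o['joints'])
print(ci)
```

```text
1.4 [0.564  0.1991 0.281 ] [-0.7183 -3.0577  0.0001] [-0.606   0.3091  0.2068  1.6991 -0.0691  1.141   0.7294]
{'fov_y': 59.75624754814115, 'cx': 273.12447667802695, 'cy': 208.587852705826, 'position': array([0.4975, 0.2327, 0.4234]), 'rotation': array([2.4533, 1.5213, 0.2211])}
```

View pics/w1.png

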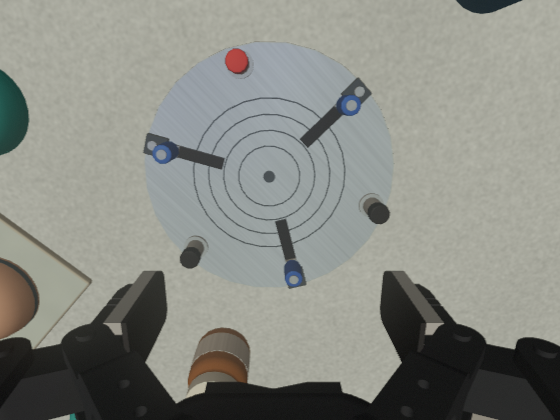

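The wrist view shows the hub at (269,177), the red cap at (236.5,60), black caps at (191,258) and (378,213), and the pink bowl at the lower left on the tile.

Run:
```python
from h import *; from bench import r
np.set_printoptions(precision=4,suppress=True)
ci=r.camera_info('wrist');o=r.get_obs()
C=ray(ci,269,177,.064);print('C',C)
ps=[ray(ci,u,v,.098) for u,v in[(236.5,60),(191,258),(378,213)]]
for p in ps:print(p,np.hypot(*(p-C)[:2]),np.degrees(np.arctan2(*(p-C)[1::-1])))
print('pegs mean',np.mean(ps,0))
print(totool(o,[.553,-.183,.22]))
```

```text
C [0.5613 0.1975 0.064 ]
[0.455  0.2207 0.098 ] 0.10883576291291555 167.68992242375717
[0.5933 0.0977 0.098 ] 0.10475559299623767 -72.25228588627243
[0.6307 0.2769 0.098 ] 0.10545711239314587 48.846354869024076
pegs mean [0.5597 0.1984 0.098 ]
[-0.1607 -0.3486  0.0608]
```

Call:
play_rows:
  targets: "-1 -0.015 -0.03 0 0; -1 -0.03 -0.065 0.01 0; -1 -0.045 -0.1 0.02 0; -1 -0.06 -0.135 0.03 -0.05; -1 -0.075 -0.17 0.04 -0.1; -1 -0.09 -0.205 0.05 -0.15; -1 -0.105 -0.24 0.06 -0.2; -1 -0.12 -0.27 0.06 -0.26"

```text
clock: 2.12
tcp_pos: [0.55, -0.0954, 0.2194]
orientation: [-0.305, -3.123, -0.001]
contact_force: [0.6, 1.1, -0.1]
grip_width: 0.0854
gripper_force: 0.0
```

Run:
```python
from h import *; from bench import r
np.set_printoptions(precision=4,suppress=True)
o=r.get_obs();print(totool(o,[.553,-.183,.22]))
```

```text
[-0.0199 -0.0853 -0.0007]
```

Call:
play_rows:
  targets: "-1 -0.008 -0.03 0 0; -1 -0.015 -0.06 0 0; -1 -0.02 -0.085 0 0; -1 -0.02 -0.085 0 0; -1 -0.02 -0.085 0 0"

```text
clock: 2.53
tcp_pos: [0.5546, -0.1825, 0.2211]
orientation: [-0.314, -3.126, -0.001]
contact_force: [0.0, 1.0, -0.0]
grip_width: 0.0855
gripper_force: 0.0
```

Run:
```python
from h import *; from bench import r
np.set_printoptions(precision=4,suppress=True)
o=r.get_obs();ci=r.camera_info('wrist');im=r.grab_frame('wrist');cv2.imwrite('pics/w2.png',im[:,:,::-1])
print(o['clock'],o['tcp_pos'],o['orientation'],o['joints'],o['qvel'].max())
```

```text
2.5333 [ 0.5546 -0.1825  0.2211] [-0.3136 -3.1257 -0.0007] [-0.0394  0.3455  0.3181  1.8076 -0.126   1.0085  1.6994] 0.007723964103692964
```

View pics/w2.png

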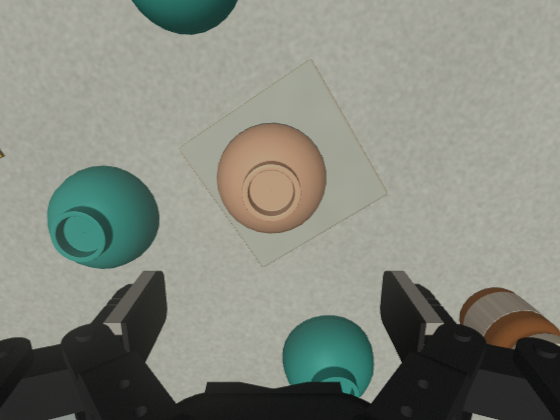

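The foot ring is centred at about (271.5,190.5), with its outer width at about 59 px.

Run:
```python
from h import *; from bench import r
np.set_printoptions(precision=4,suppress=True)
ci=r.camera_info('wrist');o=r.get_obs()
F=ray(ci,271.5,190.5,.078);print(F,ray(ci,242,190.5,.078)-ray(ci,301,190.5,.078))
# rim silhouette check
print('body centre from rim row', ray(ci,271.5,178,.026))
for z in(.085,.063):print(totool(o,[F[0],F[1],z]))
```

```text
[ 0.5505 -0.1804  0.078 ] [-0.0093 -0.0465  0.    ]
body centre from rim row [ 0.5511 -0.1807  0.026 ]
[ 0.0043 -0.0005  0.136 ]
[ 0.0043 -0.0005  0.158 ]
```

Call:
play_rows:
  targets: "-1 0.004 0 0.025 0; -1 0.004 0 0.05 0; -1 0.004 0 0.075 0; -1 0.004 0 0.1 0; -1 0.004 0 0.12 0; -1 0.004 0 0.136 0; -1 0.004 0 0.148 0; -1 0.004 0 0.157 0"
  squeeze: 25

```text
clock: 3.25
tcp_pos: [0.5507, -0.1795, 0.063]
orientation: [-0.308, -3.125, -0.002]
contact_force: [0.1, 0.7, 1.0]
grip_width: 0.0855
gripper_force: 0.0
```

Call:
play_rows:
  targets: "-0.4 0 0 0 0; -0.3 0 0 0 0; -0.2 0 0 0 0; -0.1 0 0 0 0; 0 0 0 0 0; 0.1 0 0 0 0; 0.2 0 0 0 0; 0.2 0 0 0 0"

```text
clock: 3.92
tcp_pos: [0.5514, -0.1826, 0.0657]
orientation: [0.313, 3.124, -0.0]
contact_force: [-0.5, 0.2, 6.2]
grip_width: 0.0468
gripper_force: 25.1
```

Call:
play_rows:
  targets: "0.5 0 0 0 0; 0.5 0 0 -0.002 0; 0.5 0 0 -0.005 0; 0.5 0 0 -0.01 0; 0.5 0 0 -0.017 0; 0.5 0 0 -0.025 0; 0.5 0 0 -0.035 0; 0.5 0 0 -0.045 0"
  squeeze: 30

```text
clock: 4.58
tcp_pos: [0.5506, -0.1823, 0.1104]
orientation: [0.313, 3.126, -0.0]
contact_force: [-0.2, -0.1, -2.3]
grip_width: 0.0466
gripper_force: 31.3
```

Call:
play_rows:
  targets: "0.5 0 0 -0.012 0; 0.5 0 0 -0.025 0; 0.5 0 0 -0.04 0; 0.5 0 0 -0.055 0; 0.5 0 0 -0.068 0; 0.5 0 0 -0.075 0; 0.5 0 0 -0.08 0; 0.5 0 0 -0.08 0"

```text
clock: 5.25
tcp_pos: [0.551, -0.1824, 0.1906]
orientation: [0.313, 3.124, -0.0]
contact_force: [0.2, 0.3, -2.7]
grip_width: 0.0463
gripper_force: 31.3
```

Run:
```python
from h import *; from bench import r
np.set_printoptions(precision=4,suppress=True)
o=r.get_obs();ci=r.camera_info('wrist');im=r.grab_frame('wrist')
a=r.grab_frame('side')[120:330,170:450]
cv2.imwrite('pics/w3.png',np.hstack([cv2.resize(im,(400,300)),cv2.resize(a,(400,300))])[:,:,::-1])
print(o['clock'],o['tcp_pos'],o['joints'],o['contact_force'],totool(o,[.561,.1975,.19]))
```

```text
5.25 [ 0.551  -0.1824  0.1906] [-0.0339  0.3728  0.3134  1.8473 -0.1397  0.941   1.7126] [ 0.1939  0.2734 -2.6742] [0.0656 0.3743 0.0005]
```

View pics/w3.png

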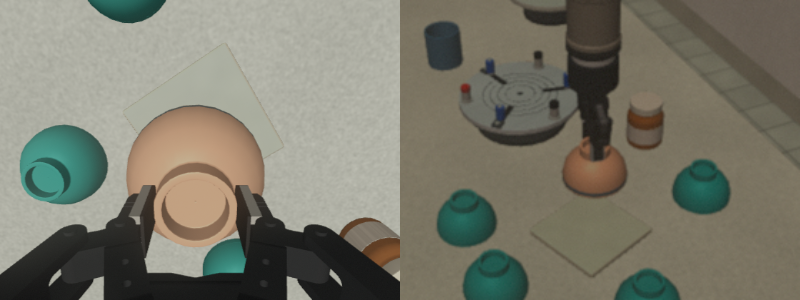

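The bowl hangs level and is centred in the fingers, clear of the tile.

Call:
play_rows:
  targets: "0.5 0.001 0.006 0 0; 0.5 0.003 0.018 0 0; 0.5 0.006 0.036 0 0; 0.5 0.01 0.058 0 0; 0.5 0.015 0.085 0 0; 0.5 0.02 0.115 0 0; 0.5 0.026 0.145 0 0; 0.5 0.031 0.175 0 0"

```text
clock: 6.02
tcp_pos: [0.554, -0.0017, 0.1887]
orientation: [-0.312, -3.125, -0.0]
contact_force: [0.6, -0.7, -3.9]
grip_width: 0.0465
gripper_force: 31.3
```

Call:
play_rows:
  targets: "0.5 0.005 0.03 0 0; 0.5 0.01 0.06 0 0; 0.5 0.016 0.09 0 0; 0.5 0.021 0.12 0 0; 0.5 0.026 0.147 0 0; 0.5 0.03 0.17 0 0; 0.5 0.033 0.187 0 0; 0.5 0.035 0.196 0 0"

```text
clock: 6.68
tcp_pos: [0.5581, 0.1991, 0.1886]
orientation: [-0.306, -3.125, -0.002]
contact_force: [0.3, -0.1, -2.5]
grip_width: 0.0464
gripper_force: 31.4
```

Run:
```python
from h import *; from bench import r
np.set_printoptions(precision=4,suppress=True)
o=r.get_obs()
print(o['clock'],o['tcp_pos'],o['orientation'],o['joints'],o['contact_force'],totool(o,[.561,.1975,.118]))
```

```text
6.6833 [0.5581 0.1991 0.1886] [-0.3057 -3.1252 -0.0017] [-0.5912  0.3884  0.1855  1.8117 -0.088   0.9501  1.0079] [ 0.3343 -0.1472 -2.4905] [-0.0033 -0.0011  0.0706]
```

Call:
play_rows:
  targets: "0.5 0 0 0.005 0; 0.5 0 0 0.015 0; 0.5 0 0 0.028 0; 0.5 0 0 0.04 0; 0.5 0 0 0.05 0; 0.5 0 0 0.055 0; 0.5 0 0 0.057 0; 0.5 0 0 0.057 0"

```text
clock: 7.35
tcp_pos: [0.5593, 0.1939, 0.1317]
orientation: [-0.314, -3.125, 0.001]
contact_force: [-0.7, -0.6, -2.2]
grip_width: 0.0464
gripper_force: 31.4
```

Run:
```python
from h import *; from bench import r
np.set_printoptions(precision=4,suppress=True)
o=r.get_obs();im=r.grab_frame('wrist');cv2.imwrite('pics/w4.png',im[:,:,::-1])
C=[.561,.1975]
print(o['clock'],o['tcp_pos'],o['orientation'],o['contact_force'],totool(o,C+[.118]))
ci=r.camera_info('wrist')
print(proj(ci,[C+[.064]]+[[C[0]+.125*np.cos(a),C[1]+.125*np.sin(a),.064] for a in np.radians([168.5,168.5-90,168.5+90])]))
```

```text
7.35 [0.5593 0.1939 0.1317] [-0.3142 -3.125   0.001 ] [-0.6555 -0.6314 -2.1771] [-0.0009  0.0038  0.0137]
[[277.3872 227.5492]
 [278.4952  -2.2002]
 [481.9462 227.8194]
 [ 72.8658 227.2791]]
```

View pics/w4.png

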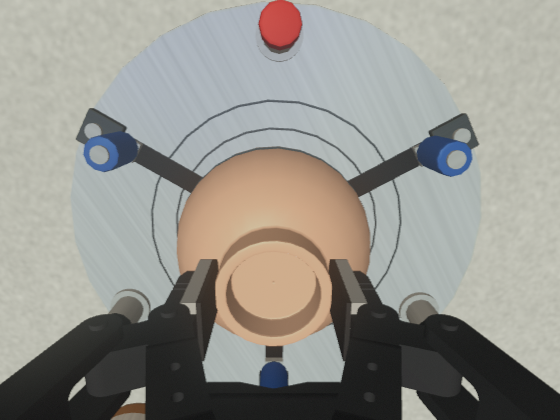

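The plate edges at columns 71 and 481 match the prediction, so the chuck centre holds. The bowl sits about 4 mm left of it, which I correct while lowering.

Call:
play_rows:
  targets: "0.5 0 0.002 0 0; 0.5 -0.001 0.0035 0.002 0; 0.5 -0.001 0.0035 0.004 0; 0.5 -0.001 0.0035 0.006 0; 0.5 -0.001 0.0035 0.008 0; 0.5 -0.001 0.0035 0.0095 0; 0.5 -0.001 0.0035 0.0105 0; 0.5 -0.001 0.0035 0.0105 0"

```text
clock: 8.07
tcp_pos: [0.561, 0.1976, 0.1215]
orientation: [-0.313, -3.125, 0.001]
contact_force: [0.0, 0.4, -2.7]
grip_width: 0.0468
gripper_force: 31.4
```

Call:
play_rows:
  targets: "0.5 0 0 0.0005 0; 0.5 0 0 0.001 0; 0.5 0 0 0.0015 0; 0.5 0 0 0.002 0; 0.5 0 0 0.002 0"

```text
clock: 8.48
tcp_pos: [0.5611, 0.1977, 0.1197]
orientation: [-0.313, -3.126, 0.0]
contact_force: [0.2, -0.4, -3.7]
grip_width: 0.0462
gripper_force: 31.4
```

Call:
play_rows:
  targets: "0.5 0 0 0.0005 0; 0.5 0 0 0.001 0; 0.5 0 0 0.0015 0; 0.5 0 0 0.0015 0"

```text
clock: 8.82
tcp_pos: [0.5611, 0.1977, 0.1182]
orientation: [-0.313, -3.126, 0.0]
contact_force: [-0.3, 0.4, -3.9]
grip_width: 0.0468
gripper_force: 31.4
```

Call:
play_rows:
  targets: "0.5 0 0 0.0004 0; 0.5 0 0 0.0008 0; 0.5 0 0 0.001 0; 0.5 0 0 0.001 0"

```text
clock: 9.15
tcp_pos: [0.5612, 0.1978, 0.1177]
orientation: [-0.313, -3.126, -0.0]
contact_force: [-2.4, -0.6, 4.1]
grip_width: 0.046
gripper_force: 31.9
```

Contact with the plate is made, so I release and rise.

Call:
play_rows:
  targets: "0 0 0 0 0; -0.2 0 0 0 0; -0.4 0 0 0 0; -0.6 0 0 0 0; -1 0 0 0 0; -1 0 0 0 0; -1 0 0 0 0; -1 0 0 0 0"

```text
clock: 9.82
tcp_pos: [0.5612, 0.1977, 0.1173]
orientation: [0.313, 3.126, 0.0]
contact_force: [0.6, 1.0, 0.5]
grip_width: 0.0854
gripper_force: 0.0
```

Call:
play_rows:
  targets: "-1 0 0 -0.005 0; -1 0 0 -0.015 0; -1 0 0 -0.03 0; -1 0 0 -0.045 0; -1 0 0 -0.06 0; -1 0.02 0 -0.07 0; -1 0.045 0 -0.07 0; -1 0.07 0 -0.07 0"

```text
clock: 10.48
tcp_pos: [0.4929, 0.2118, 0.1891]
orientation: [0.315, 3.123, 0.003]
contact_force: [-0.8, 1.4, -0.7]
grip_width: 0.0851
gripper_force: 0.0
```

Run:
```python
from h import *; from bench import r
np.set_printoptions(precision=4,suppress=True)
o=r.get_obs();ci=r.camera_info('wrist');im=r.grab_frame('wrist');a=r.grab_frame('side')[120:260,180:360]
cv2.imwrite('pics/w5.png',np.hstack([cv2.resize(im,(560,420)),cv2.resize(a,(240,420))])[:,:,::-1])
print(o['clock'],o['tcp_pos'],o['orientation'],o['contact_force'],o['joints'],o['grip_width'])
C=np.array([.561,.1975]);
print('foot pix',proj(ci,[*C,.130]),'red',proj(ci,[*(C+.108*np.array([np.cos(2.94),np.sin(2.94)])),.098]))
```

```text
10.4833 [0.4929 0.2118 0.1891] [0.315  3.1232 0.0027] [-0.7674  1.3802 -0.6824] [-0.6671  0.2961  0.1749  1.9428 -0.0646  0.9049  0.9099] 0.08512086774527049
foot pix [[270.8835 333.568 ]] red [[271.0267 157.8127]]
```

View pics/w5.png

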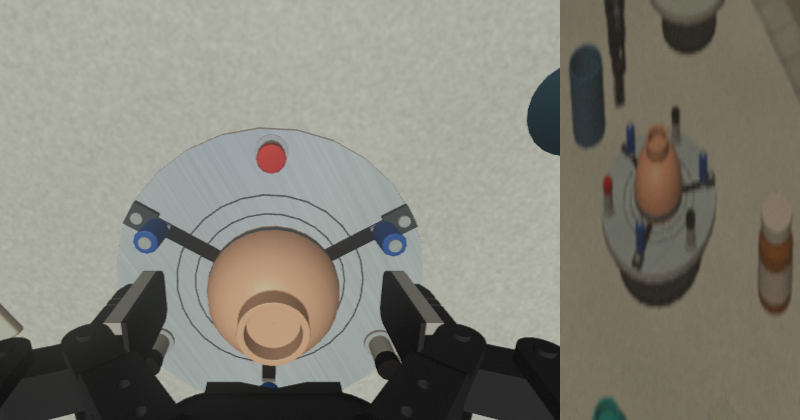

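The bowl stands upright at the centre (foot at (273,330), predicted (271,333)), and the red cap is at (271,158) exactly as predicted. Next I grip the red peg.

Call:
play_rows:
  targets: "-0.2 0.015 0 0 0; -0.2 0.03 0 0.01 0; -0.2 0.0385 0 0.03 0; -0.2 0.0385 0 0.055 0; -0.2 0.0385 0 0.08 0; -0.2 0.0385 0 0.1 0; -0.2 0.0385 0 0.112 0; -0.2 0.0385 0 0.117 0"
  squeeze: 25

```text
clock: 11.25
tcp_pos: [0.4548, 0.2187, 0.0691]
orientation: [-0.314, -3.125, 0.002]
contact_force: [-0.1, 0.0, 0.1]
grip_width: 0.0514
gripper_force: 0.0
```

Call:
play_rows:
  targets: "0 0 0 0 0; 0.2 0 0 0 0; 0.4 0 0 0 0; 0.5 0 0 0 0; 0.6 0 0 0 0; 0.8 0 0 0 0; 1 0 0 0 0; 1 0 0 0 0"

```text
clock: 11.92
tcp_pos: [0.4555, 0.2191, 0.0713]
orientation: [0.314, 3.125, 0.001]
contact_force: [-1.1, -1.2, 5.6]
grip_width: 0.0172
gripper_force: 24.2
```

Run:
```python
from h import *; from bench import r
np.set_printoptions(precision=4,suppress=True)
o=r.get_obs()
print(o['clock'],o['tcp_pos'],o['orientation'],o['contact_force'],o['joints'],o['grip_width'],totool(o,[.4552,.2191,.071]))
```

```text
11.9167 [0.4555 0.2191 0.0713] [0.3139 3.1247 0.001 ] [-1.0568 -1.1562  5.6485] [-0.6816  0.4276  0.1341  2.0956 -0.0949  0.6226  0.8882] 0.017168150914337297 [ 0.0003 -0.0001  0.0003]
```

Call:
play_rows:
  targets: "1 -0.0001 0.0042 0 0.0393; 1 -0.0003 0.0085 0 0.0785; 1 -0.0008 0.0127 0 0.1178; 1 -0.0013 0.0169 0 0.1571; 1 -0.0021 0.0211 0 0.1963; 1 -0.003 0.0252 0 0.2356; 1 -0.004 0.0294 0 0.2749; 1 -0.0053 0.0334 0 0.3142"

```text
clock: 12.58
tcp_pos: [0.4676, 0.2501, 0.0713]
orientation: [0.802, 3.036, -0.0]
contact_force: [0.5, -4.3, 6.7]
grip_width: 0.0171
gripper_force: 24.4
```

Call:
play_rows:
  targets: "1 -0.0001 0.0042 0 0.0393; 1 -0.0003 0.0085 0 0.0785; 1 -0.0008 0.0127 0 0.1178; 1 -0.0013 0.0169 0 0.1571; 1 -0.0021 0.0211 0 0.1963; 1 -0.003 0.0252 0 0.2356; 1 -0.004 0.0294 0 0.2749; 1 -0.0053 0.0334 0 0.3142"

```text
clock: 13.25
tcp_pos: [0.4888, 0.2763, 0.0714]
orientation: [1.267, 2.873, -0.0]
contact_force: [0.6, -5.0, 5.9]
grip_width: 0.0169
gripper_force: 24.4
```

```bash
cat > st.py <<'E'
from h import *; from bench import r
np.set_printoptions(precision=4,suppress=True)
o=r.get_obs();C=np.array([.561,.1975]);d=o['tcp_pos'][:2]-C
y=R.from_rotvec(o['orientation']).apply([0,1,0])
az=np.degrees(np.arctan2(d[1],d[0]))
print(o['clock'],o['tcp_pos'],'r',np.hypot(*d),'az',az,'turn',(168.45-az)%360,'yaw err',np.degrees(np.arctan2(y[1],y[0]))-az+90,o['contact_force'],o['joints'],o['grip_width'],'toC',totool(o,[*C,.071]))
E
python3 st.py
```

```text
13.25 [0.4888 0.2763 0.0714] r 0.1068407054522262 az 132.48845583282227 turn 35.96154416717772 yaw err -0.07868803392199197 [ 0.6398 -5.0078  5.8539] [-0.8569  0.5125  0.297   1.9741 -0.2263  0.6858  0.3202] 0.01689388685280502 toC [-0.1068  0.0001  0.0005]
```

Turning cleanly: 36° after two calls, with small forces. Continuing.

Call:
play_rows:
  targets: "1 -0.0001 0.0042 0 0.0393; 1 -0.0003 0.0085 0 0.0785; 1 -0.0008 0.0127 0 0.1178; 1 -0.0013 0.0169 0 0.1571; 1 -0.0021 0.0211 0 0.1963; 1 -0.003 0.0252 0 0.2356; 1 -0.004 0.0294 0 0.2749; 1 -0.0053 0.0334 0 0.3142"

```text
clock: 13.92
tcp_pos: [0.5169, 0.2949, 0.0714]
orientation: [1.7, 2.64, -0.0]
contact_force: [-0.4, -4.4, 6.5]
grip_width: 0.0174
gripper_force: 24.4
```

Call:
play_rows:
  targets: "1 -0.0001 0.0042 0 0.0393; 1 -0.0003 0.0085 0 0.0785; 1 -0.0008 0.0127 0 0.1178; 1 -0.0013 0.0169 0 0.1571; 1 -0.0021 0.0211 0 0.1963; 1 -0.003 0.0252 0 0.2356; 1 -0.004 0.0294 0 0.2749; 1 -0.0053 0.0334 0 0.3142"

```text
clock: 14.58
tcp_pos: [0.5487, 0.3041, 0.0714]
orientation: [2.093, 2.342, -0.001]
contact_force: [-3.0, -3.5, 7.4]
grip_width: 0.017
gripper_force: 24.6
```

Call:
play_rows:
  targets: "1 -0.0001 0.0042 0 0.0393; 1 -0.0003 0.0085 0 0.0785; 1 -0.0008 0.0127 0 0.1178; 1 -0.0013 0.0169 0 0.1571; 1 -0.0021 0.0211 0 0.1963; 1 -0.003 0.0252 0 0.2356; 1 -0.004 0.0294 0 0.2749; 1 -0.0053 0.0334 0 0.3142"

```text
clock: 15.25
tcp_pos: [0.5823, 0.3033, 0.0714]
orientation: [-2.433, -1.987, 0.001]
contact_force: [-2.8, -3.0, 6.5]
grip_width: 0.017
gripper_force: 24.5
```

```bash
python3 st.py
```

```text
15.25 [0.5823 0.3033 0.0714] r 0.10788286024710891 az 78.62908117397247 turn 89.82091882602752 yaw err -0.15812104528957605 [-2.7954 -2.9641  6.5149] [-0.9463  0.6856  0.5359  1.7497 -0.4527  0.8325 -0.4001] 0.017043054309525543 toC [-0.1079  0.0003  0.0004]
```

Call:
play_rows:
  targets: "1 -0.0001 0.0042 0 0.0393; 1 -0.0003 0.0085 0 0.0785; 1 -0.0008 0.0127 0 0.1178; 1 -0.0013 0.0169 0 0.1571; 1 -0.0021 0.0211 0 0.1963; 1 -0.003 0.0252 0 0.2356; 1 -0.004 0.0294 0 0.2749; 1 -0.0053 0.0334 0 0.3142"

```text
clock: 15.92
tcp_pos: [0.614, 0.2922, 0.0714]
orientation: [-2.713, -1.583, -0.0]
contact_force: [-5.7, -4.0, 7.2]
grip_width: 0.0171
gripper_force: 24.5
```

Call:
play_rows:
  targets: "1 -0.0001 0.0042 0 0.0393; 1 -0.0003 0.0085 0 0.0785; 1 -0.0008 0.0127 0 0.1178; 1 -0.0013 0.0169 0 0.1571; 1 -0.0021 0.0211 0 0.1963; 1 -0.003 0.0252 0 0.2356; 1 -0.004 0.0294 0 0.2749; 1 -0.0053 0.0334 0 0.3142"

```text
clock: 16.58
tcp_pos: [0.6405, 0.2726, 0.0714]
orientation: [-2.925, -1.139, -0.002]
contact_force: [-2.4, 2.1, 4.4]
grip_width: 0.0171
gripper_force: 24.4
```

Call:
play_rows:
  targets: "1 -0.0001 0.0042 0 0.0393; 1 -0.0003 0.0085 0 0.0785; 1 -0.0008 0.0127 0 0.1178; 1 -0.0013 0.0169 0 0.1571; 1 -0.0021 0.0211 0 0.1963; 1 -0.003 0.0252 0 0.2356; 1 -0.004 0.0294 0 0.2749; 1 -0.0053 0.0334 0 0.3142"

```text
clock: 17.25
tcp_pos: [0.66, 0.2458, 0.0714]
orientation: [-3.066, -0.668, -0.005]
contact_force: [1.5, 5.5, 1.2]
grip_width: 0.0174
gripper_force: 24.3
```

```bash
python3 st.py
```

```text
17.25 [0.66   0.2458 0.0714] r 0.11014658020437207 az 26.03640900843717 turn 142.4135909915628 yaw err -1.4370151189507396 [1.5288 5.4528 1.1942] [-0.9212  0.8243  0.7563  1.635  -0.6695  0.9545 -1.066 ] 0.01741875500137464 toC [-0.1101  0.0028  0.    ]
```

Call:
play_rows:
  targets: "1 -0.0005 0.005 0 0.0393; 1 -0.001 0.01 0 0.0785; 1 -0.0018 0.0145 0 0.1178; 1 -0.0026 0.0192 0 0.1571; 1 -0.0037 0.0237 0 0.1963; 1 -0.0048 0.028 0 0.2356; 1 -0.006 0.0323 0 0.2749; 1 -0.0073 0.0364 0 0.3142"

```text
clock: 17.92
tcp_pos: [0.6713, 0.2114, 0.0715]
orientation: [-3.131, -0.181, -0.014]
contact_force: [11.4, 7.2, -4.2]
grip_width: 0.0173
gripper_force: 24.5
```

```bash
python3 st.py
```

```text
17.9167 [0.6713 0.2114 0.0715] r 0.11117029859399578 az 7.174876247489792 turn 161.27512375251018 yaw err -0.5423274444240036 [11.3947  7.224  -4.203 ] [-0.9088  0.8511  0.8263  1.6444 -0.7369  0.973  -1.2772] 0.01729380057414305 toC [-0.1112  0.0011 -0.0005]
```

Call:
play_rows:
  targets: "0.6 0 0 0 0; 0.4 0 0 0 0; 0.2 0 0 0 0; 0 0 0 0 0; -0.2 0 0 0 0; -0.2 0 0 0 0; -0.2 0 0 0 0"

```text
clock: 18.5
tcp_pos: [0.6674, 0.2064, 0.0703]
orientation: [-3.136, -0.179, 0.0]
contact_force: [0.4, -0.2, -0.1]
grip_width: 0.0512
gripper_force: 0.0
```

```bash
python3 st.py
```

```text
18.5 [0.6674 0.2064 0.0703] r 0.10675251467504172 az 4.756343668627043 turn 163.69365633137295 yaw err 1.7625408718038784 [ 0.352  -0.2334 -0.0948] [-0.9077  0.8513  0.8286  1.6504 -0.7323  0.9777 -1.2758] 0.0512012419733395 toC [-0.1067 -0.0033 -0.0007]
```

Call:
play_rows:
  targets: "-0.2 0 0 -0.015 0; -0.2 0 0 -0.035 0; -0.2 0 0 -0.06 0; -0.2 0 0 -0.085 0; -0.2 0.02 0 -0.1 0; -0.2 0.02 0 -0.11 0; -0.2 0.02 0 -0.11 0; -0.2 0.02 0 -0.11 0"

```text
clock: 19.17
tcp_pos: [0.6872, 0.2085, 0.1808]
orientation: [-3.136, -0.178, -0.001]
contact_force: [-0.2, 0.4, 0.2]
grip_width: 0.0514
gripper_force: 0.0
```

```bash
python3 st.py
python3 - <<'E'
from h import *; from bench import r
ci=r.camera_info('wrist');im=r.grab_frame('wrist');a=r.grab_frame('scene')[150:300,200:400]
cv2.imwrite('pics/w6.png',np.vstack([im[:300],np.zeros((0,560,3),np.uint8),cv2.resize(a,(400,300))[:,:400].repeat(1,0) if 0 else np.pad(cv2.resize(a,(400,300)),((0,0),(0,160),(0,0)))])[:,:,::-1])
C=np.array([.561,.1975]);az=np.radians(168.45-161.5)
print('hub foot red pix',proj(ci,[[*C,.13],[*(C+.108*np.array([np.cos(az),np.sin(az)])),.098]]))
E
```

```text
19.1667 [0.6872 0.2085 0.1808] r 0.12671578199427544 az 4.967957890556501 turn 163.48204210944348 yaw err 1.546053010040211 [-0.1818  0.4328  0.2348] [-0.9258  0.7689  0.9142  1.5282 -0.6427  1.1661 -1.3459] 0.05136601391399977 toC [-0.1267 -0.0034  0.1098]
hub foot red pix [[269.68199275 412.15779678]
 [268.54895751 241.97204221]]
```

View pics/w6.png

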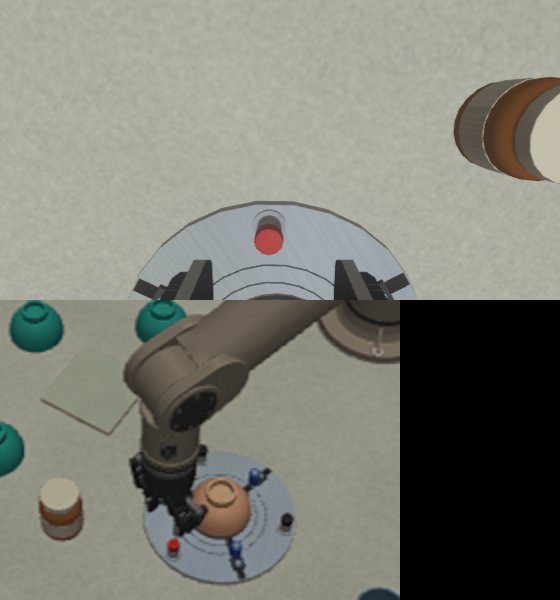

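The red cap is at (268,241), exactly where a 161.5° turn should put it, and the bowl stands steady in the middle. I unwind the wrist by half a turn and regrip.

Call:
play_rows:
  targets: "-0.2 0 0 0 -0.12; -0.2 0 0 0 -0.24; -0.2 0 0 0 -0.36; -0.2 0 0 0 -0.48; -0.2 0 0 0 -0.6; -0.2 0 0 0 -0.72; -0.2 0 0 0 -0.84; -0.2 0 0 0 -0.96"

```text
clock: 19.93
tcp_pos: [0.6862, 0.2087, 0.1788]
orientation: [-2.694, -1.615, 0.004]
contact_force: [-0.9, -0.2, -0.5]
grip_width: 0.0511
gripper_force: 0.0
```

Call:
play_rows:
  targets: "-0.2 0 0 0 -0.12; -0.2 0 0 0 -0.24; -0.2 0 0 0 -0.36; -0.2 0 0 0 -0.48; -0.2 0 0 0 -0.6; -0.2 0 0 0 -0.72; -0.2 0 0 0 -0.84; -0.2 0 0 0 -0.96"

```text
clock: 20.6
tcp_pos: [0.6861, 0.2087, 0.1788]
orientation: [-1.643, -2.676, 0.003]
contact_force: [1.0, -1.1, -0.1]
grip_width: 0.0511
gripper_force: 0.0
```

Call:
play_rows:
  targets: "-0.2 0 0 0 -0.12; -0.2 0 0 0 -0.24; -0.2 0 0 0 -0.36; -0.2 0 0 0 -0.48; -0.2 0 0 0 -0.6; -0.2 0 0 0 -0.72; -0.2 0 0 0 -0.84; -0.2 0 0 0 -0.96"

```text
clock: 21.27
tcp_pos: [0.6861, 0.2087, 0.1787]
orientation: [-0.221, -3.131, 0.002]
contact_force: [-0.3, -0.2, 0.5]
grip_width: 0.051
gripper_force: 0.0
```

Call:
play_rows:
  targets: "-0.2 0 0 0 -0.12; -0.2 0 0 0 -0.24; -0.2 0 0 0 -0.26; -0.2 0 0 0 -0.26; -0.2 0 0 0 -0.26"

```text
clock: 21.68
tcp_pos: [0.6868, 0.2087, 0.1795]
orientation: [0.171, -3.136, 0.0]
contact_force: [0.4, -0.4, -0.6]
grip_width: 0.0513
gripper_force: 0.0
```

```bash
python3 st.py;python3 - <<'E'
from h import *; from bench import r
o=r.get_obs();C=np.array([.561,.1975]);az=np.radians(6.95)
print(totool(o,[*(C+.108*np.array([np.cos(az),np.sin(az)])),.072]))
E
```

```text
21.6833 [0.6868 0.2087 0.1795] r 0.12633483379699367 az 5.076573285558846 turn 163.37342671444114 yaw err 181.18445494668367 [ 0.4198 -0.4004 -0.6102] [-0.4799  0.5959  0.1496  1.4941 -0.0962  1.0601  1.3715] 0.051253149906155676 toC [0.1262 0.0026 0.1087]
[0.01816794 0.00392731 0.10757175]
```

Call:
play_rows:
  targets: "-0.2 0.01 0.002 0.01 0; -0.2 0.018 0.004 0.03 0; -0.2 0.018 0.004 0.055 0; -0.2 0.018 0.004 0.075 0; -0.2 0.018 0.004 0.09 0; -0.2 0.018 0.004 0.1 0; -0.2 0.018 0.004 0.105 0; -0.2 0.018 0.004 0.107 0"

```text
clock: 22.35
tcp_pos: [0.6688, 0.2106, 0.0725]
orientation: [0.175, -3.136, 0.001]
contact_force: [-0.6, -0.5, -0.2]
grip_width: 0.0513
gripper_force: 0.0
```

Call:
play_rows:
  targets: "0 0 0 0 0; 0.2 0 0 0 0; 0.4 0 0 0 0; 0.5 0 0 0 0; 0.6 0 0 0 0; 0.8 0 0 0 0; 1 0 0 0 0; 1 0 0 0 0"

```text
clock: 23.02
tcp_pos: [0.6697, 0.2105, 0.0743]
orientation: [-0.176, 3.135, 0.0]
contact_force: [-0.6, -1.5, 5.4]
grip_width: 0.0171
gripper_force: 24.4
```

```bash
python3 st.py
```

```text
23.0167 [0.6697 0.2105 0.0743] r 0.10949413171816258 az 6.811171920494567 turn 161.63882807950543 yaw err 179.60607908391592 [-0.5993 -1.4513  5.3726] [-0.4803  0.6822  0.1288  1.608  -0.1069  0.8571  1.3727] 0.017093250796024338 toC [ 0.1095 -0.0008  0.0031]
```

Call:
play_rows:
  targets: "1 0.0001 -0.0042 0 0.0393; 1 0.0003 -0.0085 0 0.0785; 1 0.0008 -0.0127 0 0.1178; 1 0.0013 -0.0169 0 0.1571; 1 0.0021 -0.0211 0 0.1963; 1 0.003 -0.0252 0 0.2356; 1 0.004 -0.0294 0 0.2749; 1 0.0053 -0.0334 0 0.3142"

```text
clock: 23.68
tcp_pos: [0.6697, 0.1788, 0.0743]
orientation: [0.316, 3.121, 0.005]
contact_force: [5.5, 3.8, 0.1]
grip_width: 0.0174
gripper_force: 24.4
```

Call:
play_rows:
  targets: "1 0.0001 -0.0042 0 0.0393; 1 0.0003 -0.0085 0 0.0785; 1 0.0008 -0.0127 0 0.1178; 1 0.0013 -0.0169 0 0.1571; 1 0.0021 -0.0211 0 0.1963; 1 0.003 -0.0252 0 0.2356; 1 0.004 -0.0294 0 0.2749; 1 0.0053 -0.0334 0 0.3142"

```text
clock: 24.35
tcp_pos: [0.659, 0.1457, 0.0743]
orientation: [0.802, 3.03, 0.005]
contact_force: [9.6, 1.0, -3.0]
grip_width: 0.0168
gripper_force: 24.4
```

```bash
python3 st.py
```

```text
24.35 [0.659  0.1457 0.0743] r 0.11086134712176923 az -27.828436602525564 turn 196.27843660252555 yaw err 178.18616752990397 [ 9.6394  0.9777 -2.968 ] [-0.5113  0.6561  0.2888  1.6948 -0.2391  0.8179  0.9372] 0.016831910126083458 toC [ 0.1108 -0.0035  0.0027]
```

Call:
play_rows:
  targets: "1 -0.0002 -0.0047 0 0.0393; 1 -0.0003 -0.0095 0 0.0785; 1 0 -0.0142 0 0.1178; 1 0.0003 -0.0187 0 0.1571; 1 0.0009 -0.0231 0 0.1963; 1 0.0015 -0.0274 0 0.2356; 1 0.0023 -0.0318 0 0.2749; 1 0.0033 -0.036 0 0.3142"

```text
clock: 25.02
tcp_pos: [0.6378, 0.117, 0.0743]
orientation: [1.267, 2.87, 0.007]
contact_force: [5.7, 2.5, -0.6]
grip_width: 0.0172
gripper_force: 24.7
```

Call:
play_rows:
  targets: "1 0.0001 -0.0042 0 0.0393; 1 0.0003 -0.0085 0 0.0785; 1 0.0008 -0.0127 0 0.1178; 1 0.0013 -0.0169 0 0.1571; 1 0.0021 -0.0211 0 0.1963; 1 0.003 -0.0252 0 0.2356; 1 0.004 -0.0294 0 0.2749; 1 0.0053 -0.0334 0 0.3142"

```text
clock: 25.68
tcp_pos: [0.6098, 0.0975, 0.0743]
orientation: [1.701, 2.635, 0.007]
contact_force: [6.3, -0.7, -1.2]
grip_width: 0.0172
gripper_force: 24.6
```

```bash
python3 st.py
```

```text
25.6833 [0.6098 0.0975 0.0743] r 0.11129267676338477 az -63.99201403890224 turn 232.44201403890224 yaw err 178.3114667907294 [ 6.3235 -0.6761 -1.2184] [-0.5918  0.6053  0.4541  1.8493 -0.3684  0.7638  0.4846] 0.01720731673688478 toC [ 0.1113 -0.0033  0.0031]
```

Call:
play_rows:
  targets: "1 0.0001 -0.0042 0 0.0393; 1 0.0003 -0.0085 0 0.0785; 1 0.0008 -0.0127 0 0.1178; 1 0.0013 -0.0169 0 0.1571; 1 0.0021 -0.0211 0 0.1963; 1 0.003 -0.0252 0 0.2356; 1 0.004 -0.0294 0 0.2749; 1 0.0053 -0.0334 0 0.3142"

```text
clock: 26.35
tcp_pos: [0.5772, 0.0877, 0.0743]
orientation: [2.093, 2.336, 0.007]
contact_force: [6.1, -1.7, -0.6]
grip_width: 0.0174
gripper_force: 24.6
```

Call:
play_rows:
  targets: "1 0.0001 -0.0042 0 0.0393; 1 0.0003 -0.0085 0 0.0785; 1 0.0008 -0.0127 0 0.1178; 1 0.0013 -0.0169 0 0.1571; 1 0.0021 -0.0211 0 0.1963; 1 0.003 -0.0252 0 0.2356; 1 0.004 -0.0294 0 0.2749; 1 0.0053 -0.0334 0 0.3142"

```text
clock: 27.02
tcp_pos: [0.5432, 0.0885, 0.0743]
orientation: [2.434, 1.979, 0.007]
contact_force: [6.1, -3.4, 0.0]
grip_width: 0.017
gripper_force: 24.7
```

```bash
python3 st.py
```

```text
27.0167 [0.5432 0.0885 0.0743] r 0.1104611862684307 az -99.2585486435739 turn 267.70854864357386 yaw err 177.49528379165145 [ 6.1081 -3.3748  0.0391] [-0.7587  0.5576  0.6327  2.0186 -0.4949  0.7134 -0.0219] 0.016982917027031717 toC [ 0.1104 -0.0048  0.0033]
```

Call:
play_rows:
  targets: "1 0.0001 -0.0042 0 0.0393; 1 0.0003 -0.0085 0 0.0785; 1 0.0008 -0.0127 0 0.1178; 1 0.0013 -0.0169 0 0.1571; 1 0.0021 -0.0211 0 0.1963; 1 0.003 -0.0252 0 0.2356; 1 0.004 -0.0294 0 0.2749; 1 0.0053 -0.0334 0 0.3142"

```text
clock: 27.68
tcp_pos: [0.5112, 0.0998, 0.0743]
orientation: [2.714, 1.573, 0.006]
contact_force: [5.3, -4.9, 2.4]
grip_width: 0.0173
gripper_force: 24.9
```

Call:
play_rows:
  targets: "1 0.0001 -0.0042 0 0.0393; 1 0.0003 -0.0085 0 0.0785; 1 0.0008 -0.0127 0 0.1178; 1 0.0013 -0.0169 0 0.1571; 1 0.0021 -0.0211 0 0.1963; 1 0.003 -0.0252 0 0.2356; 1 0.004 -0.0294 0 0.2749; 1 0.0053 -0.0334 0 0.3142"

```text
clock: 28.35
tcp_pos: [0.4842, 0.1205, 0.0742]
orientation: [2.928, 1.129, 0.005]
contact_force: [3.0, -6.0, 6.0]
grip_width: 0.017
gripper_force: 25.2
```

Call:
play_rows:
  targets: "1 0.0001 -0.0042 0 0.0393; 1 0.0003 -0.0085 0 0.0785; 1 0.0008 -0.0127 0 0.1178; 1 0.0013 -0.0169 0 0.1571; 1 0.0021 -0.0211 0 0.1963; 1 0.003 -0.0252 0 0.2356; 1 0.004 -0.0294 0 0.2749; 1 0.0053 -0.0334 0 0.3142"

```text
clock: 29.02
tcp_pos: [0.465, 0.1486, 0.0742]
orientation: [3.07, 0.657, 0.004]
contact_force: [0.0, -8.2, 9.6]
grip_width: 0.017
gripper_force: 25.5
```

```bash
python3 st.py
```

```text
29.0167 [0.465  0.1486 0.0742] r 0.10773945344173794 az -153.01024234119194 turn 321.46024234119193 yaw err 177.1649062876209 [ 0.0401 -8.1658  9.6172] [-1.1393  0.5789  0.9138  2.1682 -0.7086  0.7238 -0.8925] 0.01696197775506918 toC [ 0.1076 -0.0053  0.0034]
```

Call:
play_rows:
  targets: "1 0.0001 -0.0042 0 0.0393; 1 0.0003 -0.0085 0 0.0785; 1 0.0008 -0.0127 0 0.1178; 1 0.0013 -0.0169 0 0.1571; 1 0.0021 -0.0211 0 0.1963; 1 0.003 -0.0252 0 0.2356; 1 0.004 -0.0294 0 0.2749; 1 0.0053 -0.0334 0 0.3142"

```text
clock: 29.68
tcp_pos: [0.4555, 0.1812, 0.0742]
orientation: [3.135, 0.168, 0.002]
contact_force: [-1.9, -7.8, 12.8]
grip_width: 0.0168
gripper_force: 25.8
```

```bash
python3 st.py; python3 -c "
from h import *;from bench import r
print(totool(r.get_obs(),[.4555,.2191,.072]))"
```

```text
29.6833 [0.4555 0.1812 0.0742] r 0.10680306452214504 az -171.2008298272699 turn 339.6508298272699 yaw err 177.35289089343757 [-1.8563 -7.7966 12.799 ] [-1.2565  0.6312  0.9975  2.1649 -0.7899  0.7691 -1.1969] 0.01678915336831377 toC [ 0.1067 -0.0049  0.0033]
[ 0.0041086  -0.0377181   0.00209276]
```

Call:
play_rows:
  targets: "1 0.0001 -0.0047 0 0.0393; 1 0.0003 -0.0095 0 0.0785; 1 0.0006 -0.0142 0 0.1178; 1 0.001 -0.019 -0.001 0.1571; 1 0.0016 -0.0237 -0.001 0.1963; 1 0.0023 -0.0284 -0.001 0.2356; 1 0.003 -0.033 -0.001 0.2749; 1 0.0041 -0.0375 -0.001 0.31"

```text
clock: 30.35
tcp_pos: [0.4568, 0.2179, 0.0744]
orientation: [3.121, -0.318, 0.009]
contact_force: [8.8, -10.2, -9.2]
grip_width: 0.0171
gripper_force: 25.7
```

Call:
play_rows:
  targets: "1 0 0 0 0; 1 0 0 0 0"

```text
clock: 30.52
tcp_pos: [0.457, 0.2191, 0.0743]
orientation: [3.123, -0.314, 0.009]
contact_force: [8.4, -6.5, -8.4]
grip_width: 0.0171
gripper_force: 25.7
```

```bash
python3 st.py
python3 - <<'E'
from h import *;from bench import r
print(totool(r.get_obs(),[.4555,.2191,.072]))
ci=r.camera_info('wrist');im=r.grab_frame('wrist');a=r.grab_frame('side')[130:240,190:330]
cv2.imwrite('pics/w7.png',np.hstack([im,np.pad(cv2.resize(a,(240,189)),((0,231),(0,0),(0,0)))])[:,:,::-1])
E
```

```text
30.5167 [0.457  0.2191 0.0743] r 0.10619982186235087 az 168.263173337217 turn 0.18682666278297688 yaw err -179.74988792609724 [ 8.3843 -6.484  -8.4034] [-1.3521  0.7057  1.0691  2.131  -0.8682  0.832  -1.5078] 0.017061215275338555 toC [0.1062 0.0005 0.004 ]
[-0.0015041   0.00030034  0.00233536]
```

View pics/w7.png

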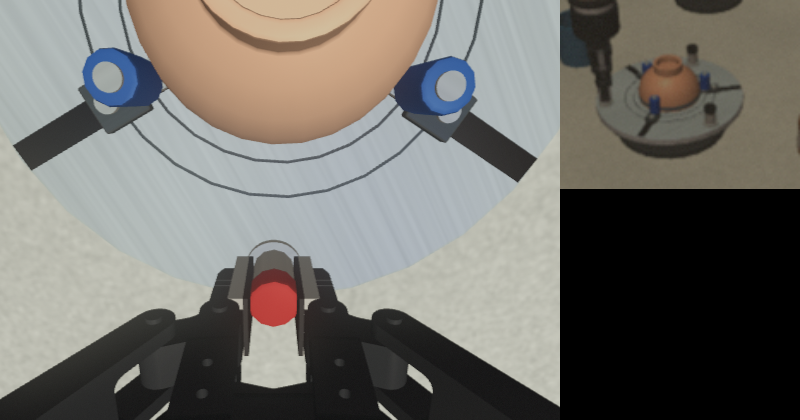

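The red peg is back at its start (360.2°) and the blue pads touch the bowl, which stands upright. I release and withdraw.

Call:
play_rows:
  targets: "0.8 0 0.001 0 0; 0.6 0 0.001 0 0; 0.4 0 0.001 0 0; 0.2 0 0.001 0 0; 0 0 0.001 0 0; -0.2 0 0.001 0 0; -0.2 0 0.001 0 0; -0.2 0 0.001 0 0"

```text
clock: 31.28
tcp_pos: [0.4543, 0.2203, 0.0743]
orientation: [-3.126, 0.31, 0.0]
contact_force: [0.1, 1.0, 0.4]
grip_width: 0.051
gripper_force: 0.0
```

Call:
play_rows:
  targets: "-0.2 0 0 -0.01 0; -0.2 0 0 -0.03 0; -0.2 0 0 -0.055 0; -0.2 0 0 -0.08 0; -0.2 0 0 -0.1 0; -0.2 0 0 -0.12 0; -0.2 0 0 -0.14 0; -0.2 0 0 -0.15 0"

```text
clock: 31.95
tcp_pos: [0.4553, 0.22, 0.2268]
orientation: [-3.125, 0.311, -0.003]
contact_force: [0.5, -0.8, -0.8]
grip_width: 0.0513
gripper_force: 0.0
```

Call:
play_rows:
  targets: "-0.2 0 0 0 0; -0.2 0 0 0 0"

```text
clock: 32.12
tcp_pos: [0.4543, 0.2203, 0.2243]
orientation: [-3.125, 0.31, 0.0]
contact_force: [0.2, -0.1, -0.6]
grip_width: 0.0511
gripper_force: 0.0
```

```bash
python3 st.py
python3 - <<'E'
from h import *;from bench import r
ci=r.camera_info('wrist');im=r.grab_frame('wrist');a=r.grab_frame('scene')[100:340,180:420]
cv2.imwrite('pics/w8.png',np.hstack([im,np.pad(a,((0,180),(0,0),(0,0)))])[:,:,::-1])
C=np.array([.561,.1975])
for t in(2.94,2.84,3.04):print('red',t,proj(ci,[*(C+.108*np.array([np.cos(t),np.sin(t)])),.098]))
E
```

```text
32.1167 [0.4543 0.2203 0.2243] r 0.1091470218765452 az 167.93282090527217 turn 0.5171790947278225 yaw err -179.2545532005052 [ 0.2391 -0.145  -0.5732] [-1.5749  0.538   1.3749  2.0147 -0.6023  1.0941 -1.6942] 0.05113749500385862 toC [0.1092 0.0016 0.1532]
red 2.94 [[275.50363052 195.81292875]]
red 2.84 [[261.29811851 195.05753865]]
red 3.04 [[289.71747031 195.19150667]]
```

View pics/w8.png

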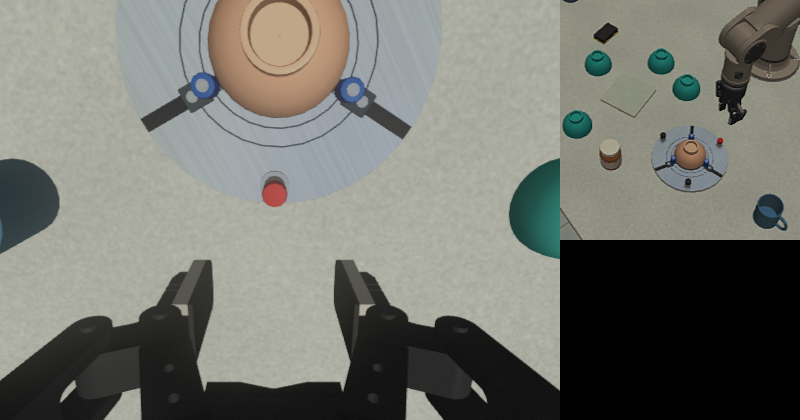

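The red cap is at (274.5,194), predicted (275.5,196), so the turn is complete to within about 0.01 rad. The bowl is upright between the pads and the arm is clear.

```bash
python3 -c "
from bench import r
print(r.hand_in())"
```

```text
the job is handed in; nothing more can be done
None
```

I handed the job in: the pink bowl stands foot up in the middle of the chuck, and one full clockwise turn has brought the red peg back to its start and the blue pads onto the bowl. The arm is clear, and the jar, mug and sanding pad were not touched.

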